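# Stack the stepped stone base and draw its dowel

### The job

Build up the stepped base on the stone plinth: thread the large stone tier and then the small one down over the steel dowel, lowering each gently until it lies fully home, and let go of it. Then grip the dowel and draw it straight up, without dragging the plinth or binding in the bore, until the whole red band shows above the small tier but none of the blue band below it, and finish while holding the dowel there, ready for the figure. Do not disturb the other things on the bench.

Things in the scene. Friction and masses are not known exactly. Their poses are not given: they have to be found in the camera images.
- plinth: loose grey stone block (about 3 kg, stays by its own weight), 120 x 120 mm, 90 mm high, dark carved mouldings on its sides; origin under its centre, z up. A vertical round bore in the centre of its top, 15 mm across and 80 mm deep, closed at the bottom (10 mm above the origin), holds the dowel. Tiers lie home flat on its top, round the dowel
- bore_mouth (a point): centre of the bore's mouth, on the plinth's top face (90 mm above its origin)
- dowel: loose bright steel rod, 14 mm diameter, 138 mm long, about 0.17 kg, ends chamfered, standing in the bore with 1 mm of play and free to slide; let go, it slides back down. Origin: centre of its lower end, z along it upward. Seated, it stands 58 mm above the plinth, and 28 mm above the tiers once both are home; drawn up 80 mm it leaves the bore
- dowel_top (a point): centre of the dowel's upper end (138 mm along it)
- red_band (a point): centre of the dowel's red band, on its axis; the band goes from 80 to 98 mm above the lower end: seated, just above the plinth, covered once the tiers are on. With both tiers home, 30 mm of draw brings it wholly clear of them
- blue_band (a point): centre of the dowel's blue band, on its axis; the band goes from 40 to 55 mm above the lower end: seated, hidden in the bore. With both tiers home, more than 55 mm of draw brings it out
- tier_large: large grey stone ring, 60 mm outer diameter, 15 mm thick, hole 19 mm, about 0.1 kg, lying flat on the bench; origin in the centre of its underside, z up. Goes on first: home, its underside is on the plinth's top. The two tiers may lie in either of two places, to the right of the plinth
- tier_small: small grey stone ring, 46 mm outer diameter, 15 mm thick, hole 19 mm, about 0.06 kg, lying flat on the bench; origin in the centre of its underside, z up. Goes on second: home, its underside is on the large tier's top, 105 mm above the plinth's underside
- chisel_a: dark steel stone chisel, 160 mm long, 9 mm thick, lying between the two tiers' places; origin in the middle underneath, x along it to the blade; to be left alone
- chisel_b: bright steel stone chisel, 180 mm long, 9 mm thick, lying beyond the plinth; origin in the middle underneath, x along it to the blade; to be left alone
- mallet: round dark wooden mallet standing on its head, 92 mm across, handle upward, 212 mm high; origin under its centre; to be left alone
- elephant: small grey stone elephant, about 160 mm long and 105 mm high; origin between its feet; to be left alone
- stone_head: dark carved stone head with a pointed top, 72 mm across, 132 mm high; origin under its centre; to be left alone
- offcut: grey stone offcut 60 x 45 x 28 mm; origin under its centre; to be left alone
- brush: small bench brush lying on the table, near the robot on the left; origin underneath; to be left alone
There are look-alikes about, which are no part of the job. Leave any green or yellow look-alike of the tier_large alone.

How it is judged:
On the way, in this order (a step that is already met when the one before it is completed fails the run):
1. the large tier lies fully home on the plinth round the seated dowel, let go (z of tier_large in the frame of plinth between 0.088 and 0.093 m and horizontal distance between tier_large and bore_mouth below 0.005 m and angle between tier_large's own z axis and vertical below 0.06 rad and z of dowel in the frame of plinth below 0.015 m and contact force between the fingers and tier_large below 0.3 N), for 0.2 s.
2. the small tier lies fully home on the large one round the seated dowel, let go (z of tier_large in the frame of plinth between 0.088 and 0.093 m and horizontal distance between each of tier_large, tier_small and bore_mouth below 0.005 m and angle between each of tier_large, tier_small's own z axis and vertical below 0.06 rad and z of tier_small in the frame of plinth between 0.103 and 0.108 m and z of dowel in the frame of plinth below 0.015 m and contact force between the fingers and tier_small below 0.3 N), for 0.2 s.
3. the dowel is drawn up 28 to 57 mm, gripped by the fingers, with both tiers still home (z of tier_large in the frame of plinth between 0.088 and 0.093 m and horizontal distance between each of tier_large, tier_small and bore_mouth below 0.005 m and angle between each of tier_large, tier_small's own z axis and vertical below 0.06 rad and z of tier_small in the frame of plinth between 0.103 and 0.108 m and z of dowel in the frame of plinth between 0.038 and 0.067 m and angle between the z axis of dowel and the z axis of plinth, either way round below 0.06 rad and contact force between the fingers and dowel above 1 N), for 0.3 s.
At the end, for the whole second after the job is handed in: Fingers hold the dowel still, drawn up 28 to 57 mm, in line with the bore (0.06 rad). Large tier home on the plinth, small one on it (height -2 to +3 mm, centred 5 mm, level 0.06 rad), untouched. Plinth within 20 mm of its start and level (0.03 rad), other things within 30 mm (all of step 3 and contact force between the fingers and tier_large below 0.3 N and contact force between the fingers and tier_small below 0.3 N and linear speed of dowel below 0.02 m/s and distance of plinth from where it was at the start of the episode below 0.02 m and angle between plinth's own z axis and vertical below 0.03 rad and distance of each of chisel_a, chisel_b, mallet, elephant, stone_head, offcut, brush from where it was at the start of the episode below 0.03 m); the arm keeps its last pose, push and grip.
It fails at once if the plinth is dragged over 20 mm, lifted or tipped (distance of plinth from where it was at the start of the episode above 0.02 m or height (world z) of plinth above 0.005 m or angle between plinth's own z axis and vertical above 0.06 rad).
It fails at once if the dowel is pulled nearly out of the bore (over 75 mm) (z of dowel in the frame of plinth above 0.085 m).
It fails at once if a tier is let fall down the dowel (over 0.35 m/s) instead of being lowered ((linear speed of tier_large above 0.35 m/s and horizontal distance between tier_large and bore_mouth below 0.012 m and z of tier_large in the frame of plinth below 0.14 m) or (linear speed of tier_small above 0.35 m/s and horizontal distance between tier_small and bore_mouth below 0.012 m and z of tier_small in the frame of plinth below 0.14 m)).
It fails at once if another thing on the bench is moved over 30 mm (distance of any of chisel_a, chisel_b, mallet, elephant, stone_head, offcut, brush from where it was at the start of the episode above 0.03 m).
It also fails if it takes over 72 s, if anything falls off the work surface, if the arm or the gripper's body presses on something with over 40 N, if the wrist force passes 120 N, or if a joint passes its speed limit or range.

### The arm

A 7-joint arm with a two-finger parallel gripper is mounted at the origin on the work surface. World frame = base frame: x ahead of the robot, y to its left, z up, the work surface at z = 0. Lengths are in m, angles in rad, forces in N, time in s.
With the tool pointing down it reaches from about 0.4 to 0.85 m from the base axis. Payload 4.5 kg.
Tool frame: the origin (TCP) lies at the very end of the fingers, on their centre line; the grasp point (between the pads) lies 19 mm behind it; z points along the fingers, y is the line along which they close (so a half turn about z gives the same grasp; the last joint's range is limited). The gripper opens to 88 mm and grips with 3 to 60 N. Pads are 18 mm wide; open, the fingers measure 123 mm over their backs; the gripper's body (75 mm by 187 mm) begins 45 mm behind the grasp point.
Start: joints at [1.285, 0.689, -0.195, 1.565, 0.157, 0.902, -0.215], TCP at [0.197, -0.593, 0.239] pointing down, gripper open.
Joint ranges: [-3.01, 3.01], [-0.46, 2.08], [-1.47, 1.51], [0.13, 2.56], [-1, 4.14], [0.04, 2.09], [-2.66, 2.66]. Speed limits (rad/s): [2.57, 2.57, 3.14, 3.14, 3.14, 3.14, 3.14].

### API

Orientations are given as a unit quaternion [x, y, z, w].
In Python, from plant import r, optics gives the robot as it stands.
- The arm moves only by the tool servo_tool, never from a script. Its arguments are lists of equal length, an entry for each row: "translation": the shift along the tool's x, y, z in m, a list of three; "turn": the turn, a rotation vector about the tool's x, y, z in rad, a list of three. In form: {"translation": [[dx, dy, dz], ...], "turn": [[rx, ry, rz], ...]}. A call has 1 to 10 rows; each row shifts and turns the commanded pose from where the row before left it, along the tool's axes as they then stand; what a row does not reach is not made up. A row lasts 1/8 s, in which the tool goes at most 62.5 mm and 10.7 degrees, less where a joint would pass 70% of its speed; a pose out of reach is approached as far as the arm can. A call is refused whole if a number of a shift passes 0.0625 or a number of a turn 0.188, either way. A call with a gripper value outside its range is refused whole. "grip" is the opening, from 0 (shut) to 1 (fully open), set as the call begins (left out, the last holds). The fingers move at their own pace and stop on an object; "grip_force" is the grip in N (left out, the last holds). Time passes only in rows, so rows that do not move let the fingers close. It gives the time, the measured TCP pose, the force, the opening and the grip force at its end, in the units of the state.
- r.get_state(): the state, without advancing time (a new reading comes with each control period).
- optics.snapshot(name): name is "scene" or "top" or "wrist"; returns a dict with "img" (384x512x3 uint8, red, green, blue), "z_map" (384x512 float32, m along the optical axis (not along the pixel's ray), 0 where there is no reading), "mtx" (3x3 intrinsics, pixels), "R" (3x3) and "t" (3): a world point X has camera coordinates R X + t. Camera axes: x right, y down, z forward; pixel columns grow to the right and rows downward; lengths in m; the calibration is good to about 2 mm. A picture is of the moment at which its call begins.
- r.finish_job(): hands the job in; it is judged then, once.
The state is a dict: "clock": time; "q": joint angles; "qd": joint speeds; "joint_torque": joint torques, N m; "tool_pos": TCP position; "eef_rot": TCP orientation; "contact_force": force on the tool from outside, world axes, zero at the start; "moment": the same for the moment, N m; "opening": opening from 0.0 (shut) to 1.0 (fully open); "finger_force": force on a finger pad.
Only numpy, scipy, OpenCV 4.12 (cv2) and the standard library are available. Lean on these libraries where they do the work, as an engineer would, in place of code of your own. Each camera call takes 0.05 s, during which the arm holds its last target. There are 200 camera calls.

## Working session

There is one attempt and no reset: what is moved stays moved. The work goes in short steps, Python scripts to look and compute and a tool call to move; the robot and the scene stay as the last step left them, time stands still between calls to the robot, and variables do not carry over. Pictures are saved under pics/ and viewed, at most 10 in all, crops included, and the job is handed in when it is done.

Besides the shell and the picture viewer there is one more tool, called after "Emit:" in YAML: its name, and indented under it one key for each argument. servo_tool: Moves the arm, as the interface text tells. Its arguments: {"type":"object","properties":{"translation":{"type":"array"},"turn":{"type":"array"},"grip":{"type":"number"},"grip_force":{"type":"number"}},"required":["translation","turn"]}

```bash
mkdir -p pics; cat > h.py <<'E'
import numpy as np, cv2
from plant import r, optics
def snap(n):
    s=optics.snapshot(n); np.savez(''+n+'.npz',**s); return s
def pts(s):
    h,w=s['z_map'].shape; u,v=np.meshgrid(np.arange(w),np.arange(h)); z=s['z_map']; K=s['mtx']
    P=np.stack([(u-K[0,2])/K[0,0]*z,(v-K[1,2])/K[1,1]*z,z],-1)
    W=(P-s['t'])@s['R']; W[z==0]=np.nan; return W
def st():
    s=r.get_state(); print({k:np.round(s[k],4) for k in ('clock','tool_pos','eef_rot','contact_force','opening','finger_force','q')})
    return s
E
python3 - <<'E'
from h import *
a=snap('top');b=snap('scene');st()
cv2.imwrite('pics/top.png',cv2.resize(a['img'][...,::-1],None,fx=1.5,fy=1.5)); cv2.imwrite('pics/scene.png',cv2.resize(b['img'][...,::-1],None,fx=1.5,fy=1.5))
E
```

```text
{'clock': np.float64(0.1), 'tool_pos': array([ 0.1963, -0.5928,  0.238 ]), 'eef_rot': array([ 9.872e-01,  1.593e-01, -2.000e-04, -8.000e-04]), 'contact_force': array([-0.0298, -0.2588,  0.4376]), 'opening': np.float64(1.0032), 'finger_force': np.float64(0.0), 'q': array([ 1.2848,  0.6899, -0.1945,  1.5662,  0.1573,  0.9025, -0.2151])}
```

View pics/top.png

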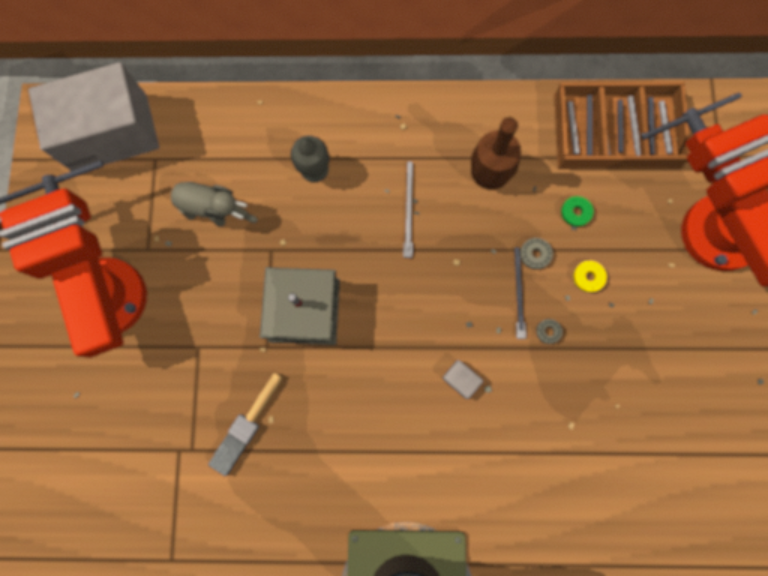

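View pics/scene.png

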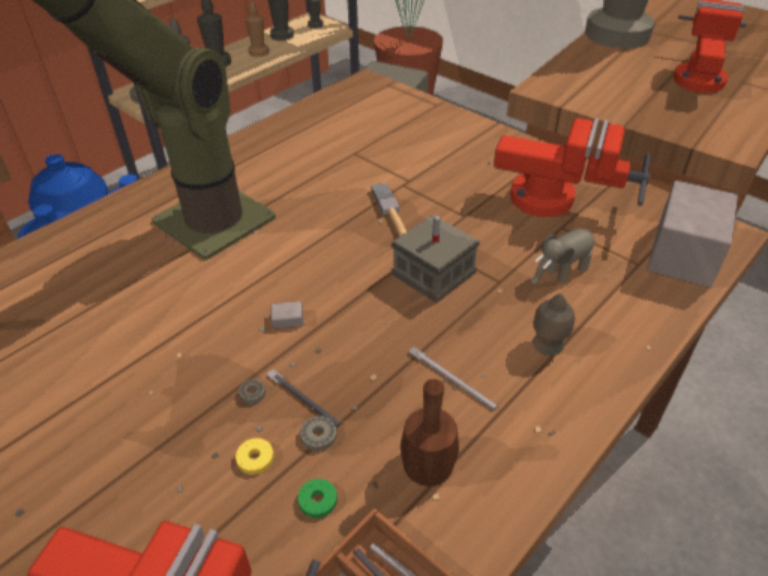

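The top view (1.5× pixels) shows the plinth at (299,305) with the dowel tip at (294,298). The large tier is at (537,253), the small tier at (550,332), chisel_a between them at (520,290), and the green and yellow decoys at (578,211) and (590,276).

```bash
python3 - <<'E'
from h import *
def reg(W,m,lab,zlo,zhi):
    q=W[m&(W[...,2]>zlo)&(W[...,2]<zhi)]
    if len(q)<3: print(lab,len(q));return
    c=cv2.minEnclosingCircle(q[:,:2].astype(np.float32)); rc=cv2.minAreaRect(q[:,:2].astype(np.float32))
    print(lab,len(q),'med',np.round(np.median(q,0),4),'circ',np.round(c[0],4),round(c[1],4),'rect',np.round(rc[0],4),np.round(rc[1],4),round(rc[2],1))
Ws={n:pts(dict(np.load(n+'.npz'))) for n in('top','scene')}
W=Ws['top']
g=lambda u,v:W[int(v/1.5),int(u/1.5)]
C={n:g(*p) for n,p in dict(pl=(312,318),L=(527,253),S=(542,332),ch=(519,290),dow=(294,298),mal=(495,165),off=(463,380),grn=(568,211),yel=(580,276)).items()}
for n,c in C.items(): print(n,np.round(c,3))
for n in Ws:
    W=Ws[n]; print(n)
    d=lambda c,R:np.hypot(W[...,0]-c[0],W[...,1]-c[1])<R
    reg(W,d(C['pl'],.11),'plinth',.084,.096)
    reg(W,d(C['dow'],.05),'dowel',.12,.16)
    reg(W,d(C['dow'],.05),'doweltip',.141,.16)
    reg(W,d((C['L'][0],C['L'][1]-.018),.04),'L',.011,.025)
    reg(W,d((C['S'][0],C['S'][1]-.015),.035),'S',.011,.025)
    reg(W,d(C['ch'],.1)&(abs(W[...,1]-C['ch'][1])<.02),'ch',.005,.0105)
    reg(W,d(C['mal'],.1),'mallet',.03,.3)
    reg(W,d(C['off'],.06),'offcut',.02,.04)
E
```

```text
pl [0.468 0.165 0.087]
L [ 0.605 -0.229  0.017]
S [ 0.453 -0.251  0.017]
ch [ 0.534 -0.214  0.008]
dow [0.494 0.187 0.147]
mal [ 0.746 -0.161  0.1  ]
off [ 0.365 -0.101  0.029]
grn [ 0.688 -0.31   0.016]
yel [ 0.559 -0.326  0.014]
top
plinth 2125 med [0.4911 0.1881 0.0897] circ [0.4948 0.1916] 0.0875 rect [0.4951 0.1909] [0.1267 0.1264] 87.9
dowel 34 med [0.4939 0.1897 0.1465] circ [0.4951 0.191 ] 0.0072 rect [0.4949 0.1907] [0.0134 0.0108] 46.2
doweltip 24 med [0.4942 0.1902 0.1472] circ [0.4952 0.1908] 0.0071 rect [0.4948 0.1908] [0.0133 0.0106] 45.3
L 295 med [ 0.605  -0.248   0.0149] circ [ 0.6029 -0.2459] 0.0328 rect [ 0.6051 -0.2481] [0.0576 0.058 ] 63.0
S 170 med [ 0.4566 -0.2665  0.0144] circ [ 0.4563 -0.266 ] 0.023 rect [ 0.4554 -0.2656] [0.0445 0.0424] 87.2
ch 189 med [ 0.5226 -0.2145  0.0077] circ [ 0.5295 -0.2143] 0.0866 rect [ 0.5294 -0.2201] [0.0249 0.1729] 89.0
mallet 1091 med [ 0.7628 -0.162   0.1008] circ [ 0.7715 -0.168 ] 0.0454 rect [ 0.7698 -0.1671] [0.0902 0.0794] 67.9
offcut 368 med [ 0.3671 -0.1022  0.0272] circ [ 0.3662 -0.1033] 0.0348 rect [ 0.3664 -0.1032] [
[... 208 characters left out ...]
96  0.1903] [0.0116 0.0168] 43.2
doweltip 16 med [0.4972 0.189  0.1466] circ [0.4959 0.1906] 0.0085 rect [0.4955 0.1886] [0.0099 0.0157] 78.8
L 369 med [ 0.6076 -0.2501  0.0154] circ [ 0.6043 -0.244 ] 0.0356 rect [ 0.6077 -0.2463] [0.0664 0.0608] 70.2
S 171 med [ 0.4593 -0.2677  0.0155] circ [ 0.4563 -0.2682] 0.0254 rect [ 0.4571 -0.2678] [0.0443 0.0452] 86.5
ch 179 med [ 0.5276 -0.2157  0.0083] circ [ 0.5362 -0.2141] 0.0925 rect [ 0.5363 -0.2155] [0.1847 0.0253] 3.3
mallet 1762 med [ 0.7868 -0.1817  0.1007] circ [ 0.7781 -0.1715] 0.045 rect [ 0.7796 -0.1731] [0.0842 0.0863] 2.2
offcut 253 med [ 0.3706 -0.106   0.0279] circ [ 0.3703 -0.106 ] 0.0339 rect [ 0.3691 -0.1049] [0.0584 0.0492] 51.6
```

Emit:
servo_tool:
  translation:
    - [0,0,0]
    - [0,0,0]
    - [0,0,0]
    - [0,0,0]
    - [0,0,0]
    - [0,0,0]
    - [0,0,0]
    - [0,0,0]
    - [0,0,0]
    - [0,0,0]
  turn:
    - [0,0,-0.125]
    - [0,0,-0.125]
    - [0,0,-0.125]
    - [0,0,-0.125]
    - [0,0,-0.125]
    - [0,0,-0.125]
    - [0,0,-0.125]
    - [0,0,-0.125]
    - [0,0,-0.125]
    - [0,0,-0.125]
  grip: 1

```text
clock: 1.35
tool_pos: [0.1962, -0.593, 0.2382]
eef_rot: [0.706, 0.708, 0.0, -0.0]
contact_force: [-0.9, -0.1, 0.3]
opening: 0.999
finger_force: 0.0
```

Emit:
servo_tool:
  translation:
    - [0.03,0.033,0]
    - [0.03,0.033,0]
    - [0.03,0.033,0]
    - [0.03,0.033,0]
    - [0.03,0.033,0]
    - [0.03,0.033,0]
    - [0.03,0.033,0]
    - [0.03,0.033,0]
    - [0.03,0.033,0]
    - [0,0,0]
  turn:
    - [0,0,0]
    - [0,0,0]
    - [0,0,0]
    - [0,0,0]
    - [0,0,0]
    - [0,0,0]
    - [0,0,0]
    - [0,0,0]
    - [0,0,0]
    - [0,0,0]

```text
clock: 2.6
tool_pos: [0.497, -0.3193, 0.2388]
eef_rot: [0.705, 0.709, 0.002, -0.0]
contact_force: [1.2, -0.0, -0.3]
opening: 1.001
finger_force: 0.0
```

Emit:
servo_tool:
  translation:
    - [0.018,0.027,0.02]
    - [0.018,0.027,0.02]
    - [0.018,0.027,0.02]
    - [0.018,0.027,0.02]
    - [0,0,0]
    - [0,0,0]
  turn:
    - [0,0,0]
    - [0,0,0]
    - [0,0,0]
    - [0,0,0]
    - [0,0,0]
    - [0,0,0]

```text
clock: 3.35
tool_pos: [0.6006, -0.2535, 0.1585]
eef_rot: [0.708, 0.706, -0.001, -0.0]
contact_force: [-0.5, -0.9, 0.3]
opening: 1.003
finger_force: 0.0
```

```bash
python3 - <<'E'
from h import *
st();s=snap('wrist');W=pts(s)
m=(W[...,2]>.011)&(W[...,2]<.022)
n,l,stt,c=cv2.connectedComponentsWithStats(m.astype(np.uint8))
for i in range(1,n):
    if stt[i,4]>150:
        q=W[l==i]; k=cv2.minEnclosingCircle(q[:,:2].astype(np.float32)); print(stt[i],np.round(k[0],4),round(k[1],4),np.round(np.median(q,0),4))
cv2.imwrite('pics/w1.png',s['img'][...,::-1])
E
```

```text
{'clock': np.float64(3.35), 'tool_pos': array([ 0.6006, -0.2535,  0.1585]), 'eef_rot': array([ 7.080e-01,  7.062e-01, -1.100e-03, -1.000e-04]), 'contact_force': array([-0.5016, -0.9043,  0.3081]), 'opening': np.float64(1.0026), 'finger_force': np.float64(0.0), 'q': array([ 0.5633,  0.8485, -0.4512,  1.5413,  0.4497,  0.8578, -0.0556])}
[416  33  35  91 337] [ 0.7522 -0.1673] 0.035 [ 0.7378 -0.1656  0.0167]
[ 231  140   65   63 2883] [ 0.6055 -0.2469] 0.0299 [ 0.6053 -0.2453  0.0156]
[  80  167   51   47 1571] [ 0.4567 -0.2642] 0.0232 [ 0.4575 -0.2632  0.0156]
[ 317  223   60   56 1492] [ 0.6895 -0.3289] 0.03 [ 0.679  -0.3177  0.0155]
[428 223  84  80 817] [ 0.8136 -0.3422] 0.0546 [ 0.7801 -0.3131  0.0168]
[ 190  239   59   54 2225] [ 0.5613 -0.3458] 0.0304 [ 0.561  -0.3435  0.0156]
[470 249  42  12 436] [ 0.829  -0.3281] 0.0215 [ 0.8288 -0.3283  0.0204]
```

View pics/w1.png

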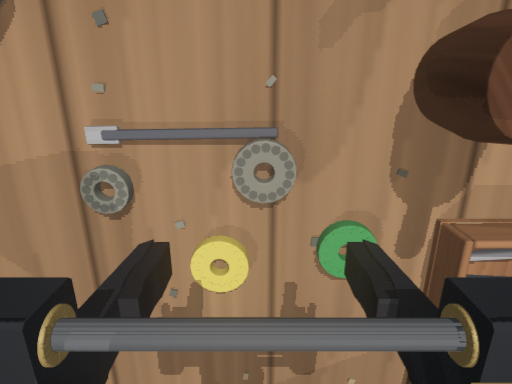

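The wrist view shows the large tier at (264,172), the small tier at (106,190) and chisel_a just above them. The large tier measures (0.6055, -0.247), so I'm going down around it.

Emit:
servo_tool:
  translation:
    - [0.0065,0.005,0.03]
    - [0,0,0.035]
    - [0,0,0.035]
    - [0,0,0.03]
    - [0,0,0.02]
    - [0,0,0.003]
    - [0,0,0]
    - [0,0,0]
  turn:
    - [0,0,0]
    - [0,0,0]
    - [0,0,0]
    - [0,0,0]
    - [0,0,0]
    - [0,0,0]
    - [0,0,0]
    - [0,0,0]

```text
clock: 4.4
tool_pos: [0.6078, -0.2456, 0.0071]
eef_rot: [0.708, 0.707, 0.001, 0.001]
contact_force: [0.0, -0.3, 0.0]
opening: 0.998
finger_force: 0.0
```

Emit:
servo_tool:
  translation:
    - [-0.0012,-0.002,0.003]
    - [0,0,0]
    - [0,0,0]
  turn:
    - [0,0,0]
    - [0,0,0]
    - [0,0,0]

```text
clock: 4.78
tool_pos: [0.6049, -0.2465, 0.0028]
eef_rot: [0.707, 0.707, 0.0, 0.0]
contact_force: [0.1, 0.2, 0.0]
opening: 1.002
finger_force: 0.0
```

Emit:
servo_tool:
  translation:
    - [0,0,0]
    - [0,0,0]
    - [0,0,0]
    - [0,0,0]
    - [0,0,0]
    - [0,0,0]
  turn:
    - [0,0,0]
    - [0,0,0]
    - [0,0,0]
    - [0,0,0]
    - [0,0,0]
    - [0,0,0]
  grip: 0.5
  grip_force: 15

```text
clock: 5.52
tool_pos: [0.605, -0.2464, 0.0027]
eef_rot: [0.707, 0.707, 0.0, 0.0]
contact_force: [1.0, 1.0, -0.3]
opening: 0.684
finger_force: 15.0
```

Emit:
servo_tool:
  translation:
    - [0,0,-0.01]
    - [0,0,-0.035]
    - [0,0,-0.04]
    - [0,0,-0.04]
    - [0,0,-0.04]
    - [0,0,-0.03]
    - [0,0,0]
  turn:
    - [0,0,0]
    - [0,0,0]
    - [0,0,0]
    - [0,0,0]
    - [0,0,0]
    - [0,0,0]
    - [0,0,0]

```text
clock: 6.4
tool_pos: [0.6063, -0.2467, 0.2007]
eef_rot: [0.708, 0.707, 0.001, 0.002]
contact_force: [0.5, 1.0, -1.9]
opening: 0.684
finger_force: 15.0
```

Emit:
servo_tool:
  translation:
    - [0.03,-0.007,0]
    - [0.045,-0.011,0]
    - [0.045,-0.011,0]
    - [0.045,-0.011,0]
    - [0.045,-0.011,0]
    - [0.045,-0.011,0]
    - [0.045,-0.011,0]
    - [0.045,-0.011,0]
    - [0.04,-0.01,0]
    - [0.02,-0.006,0]
  turn:
    - [0,0,0]
    - [0,0,0]
    - [0,0,0]
    - [0,0,0]
    - [0,0,0]
    - [0,0,0]
    - [0,0,0]
    - [0,0,0]
    - [0,0,0]
    - [0,0,0]

```text
clock: 7.65
tool_pos: [0.5034, 0.1612, 0.1968]
eef_rot: [0.706, 0.708, -0.001, -0.001]
contact_force: [0.8, 0.1, 0.5]
opening: 0.678
finger_force: 15.0
```

Emit:
servo_tool:
  translation:
    - [0,0,0]
    - [0,0,0]
  turn:
    - [0,0,0]
    - [0,0,0]

```text
clock: 7.9
tool_pos: [0.5052, 0.1568, 0.197]
eef_rot: [0.708, 0.706, -0.001, 0.0]
contact_force: [1.0, -0.9, -1.4]
opening: 0.683
finger_force: 15.0
```

```bash
python3 - <<'E'
from h import *
s0=st();s=snap('wrist');W=pts(s);p=s0['tool_pos']
m=(W[...,2]>p[2]+.003)&(W[...,2]<p[2]+.025)&(np.hypot(W[...,0]-p[0],W[...,1]-p[1])<.05)
q=W[m];print(len(q))
if len(q): print(np.median(q,0),cv2.minEnclosingCircle(q[:,:2].astype(np.float32)))
q=W[(W[...,2]>.12)&(W[...,2]<.16)]; print('dowel',len(q),len(q) and np.median(q,0))
cv2.imwrite('pics/w2.png',s['img'][...,::-1])
E
```

```text
{'clock': np.float64(7.9), 'tool_pos': array([0.5052, 0.1568, 0.197 ]), 'eef_rot': array([ 7.080e-01,  7.062e-01, -1.100e-03,  3.000e-04]), 'contact_force': array([ 0.9945, -0.9039, -1.3504]), 'opening': np.float64(0.6829), 'finger_force': np.float64(14.9996), 'q': array([-0.1352,  0.6464, -0.4136,  1.8905,  0.3936,  0.6871, -0.7859])}
12820
[0.50501627 0.16427094 0.20987944] ((0.5051839351654053, 0.16780300438404083), 0.04528530314564705)
dowel 535 [0.49570888 0.19563752 0.14738426]
```

View pics/w2.png

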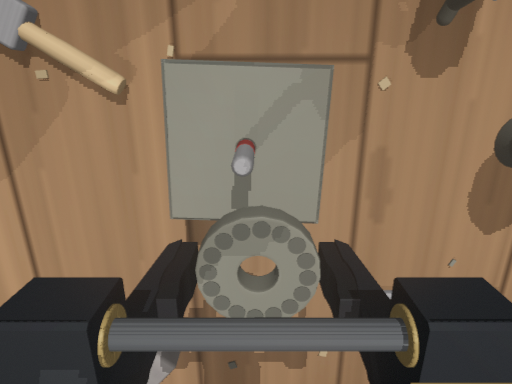

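The wrist view shows the tier level in the fingers with its hole at (258,268), and the dowel tip at (243,165) with the red band below it. Next I'll measure tier against dowel in this one image.

```bash
cat >> h.py <<'E'
from scipy.optimize import least_squares
def fitc(q,R):
    f=lambda c:np.hypot(q[:,0]-c[0],q[:,1]-c[1])-R
    return least_squares(f,q[:,:2].mean(0),loss='soft_l1',f_scale=.0005).x
def held(s,p,R):
    W=pts(s);b=s['img'].astype(int).sum(-1)
    d=np.hypot(W[...,0]-p[0],W[...,1]-p[1])
    m=(d<R+.006)&(b>150)&(W[...,2]>p[2]-.01)&(W[...,2]<p[2]+.03)
    zt=np.median(W[m][:,2]); m&=abs(W[...,2]-zt)<.0025
    print('n',m.sum(),'top z',zt,'zpct',np.percentile(W[m][:,2],[5,95]))
    q=W[m]; fill=cv2.morphologyEx(m.astype(np.uint8),cv2.MORPH_CLOSE,np.ones((3,3)))
    cs,h=cv2.findContours(fill,cv2.RETR_CCOMP,cv2.CHAIN_APPROX_NONE)
    for c,hh in zip(cs,h[0]):
        if len(c)<30: continue
        x=W[c[:,0,1],c[:,0,0]]; k=(abs(x[:,2]-zt)<.0035); x=x[k]
        rr=.0095 if hh[3]>=0 else R; e=fitc(x,rr)
        print('inner' if hh[3]>=0 else 'outer',len(x),e, 'resid',np.median(abs(np.hypot(x[:,0]-e[0],x[:,1]-e[1])-rr)))
def dowel(s,zlo,R=.007):
    W=pts(s); p=(.495,.1905)
    m=(np.hypot(W[...,0]-p[0],W[...,1]-p[1])<.03)&(W[...,2]>zlo)&(W[...,2]<.16)
    q=W[m]; k=np.percentile(q[:,2],95); t=q[q[:,2]>k-.004]
    print('dowel',len(q),'topz',k,'circ',cv2.minEnclosingCircle(t[:,:2].astype(np.float32)),'side fit',fitc(q[q[:,2]<k-.006],R) if (q[:,2]<k-.006).sum()>10 else None)
E
python3 - <<'E'
from h import *
s=dict(np.load('wrist.npz')); p=r.get_state()['tool_pos']; held(s,p,.03); dowel(s,.1)
E
```

```text
n 9526 top z 0.20977249620572622 zpct [0.208656 0.210906]
outer 346 [0.50528408 0.15660319] resid 0.0007321403740740764
inner 109 [0.50507424 0.15667128] resid 0.0002199211695252893
dowel 642 topz 0.14914638156710983 circ ((0.4955155849456787, 0.19305551052093506), 0.006996778771281242) side fit [0.49525709 0.19287344]
```

Emit:
servo_tool:
  translation:
    - [0.018,-0.005,0]
    - [0.017,-0.0048,0.01]
    - [0,0,0.019]
    - [0,0,0]
    - [0,0,0]
  turn:
    - [0,0,0]
    - [0,0,0]
    - [0,0,0]
    - [0,0,0]
    - [0,0,0]

```text
clock: 8.57
tool_pos: [0.4957, 0.194, 0.1691]
eef_rot: [0.708, 0.707, 0.0, 0.0]
contact_force: [1.2, -0.4, -1.4]
opening: 0.68
finger_force: 15.0
```

```bash
python3 - <<'E'
from h import *
s0=st();p=s0['tool_pos']
for n in ('wrist','scene','top'):
    s=snap(n);print(n)
    try: held(s,p,.03)
    except Exception as e: print(e)
a=np.load('wrist.npz')['img'][...,::-1];b=np.load('scene.npz')['img'][100:260,200:370,::-1]
c=np.zeros((480,512+340,3),np.uint8)[:, :]
b=cv2.resize(b,None,fx=2.0,fy=2.0,interpolation=cv2.INTER_CUBIC)
a=a[100:384,100:420]; 
o=np.zeros((330,670,3),np.uint8);o[:284,:320]=a;o[:b.shape[0],325:325+b.shape[1]]=b
cv2.imwrite('pics/w3.png',o)
E
```

```text
{'clock': np.float64(8.575), 'tool_pos': array([0.4957, 0.194 , 0.1691]), 'eef_rot': array([7.075e-01, 7.067e-01, 3.000e-04, 1.000e-04]), 'contact_force': array([ 1.1711, -0.3642, -1.3934]), 'opening': np.float64(0.6803), 'finger_force': np.float64(14.9998), 'q': array([-0.2274,  0.6891, -0.3818,  1.9087,  0.4189,  0.6216, -0.8763])}
wrist
n 9526 top z 0.18188414592976054 zpct [0.18081514 0.18301765]
outer 344 [0.49581226 0.1937237 ] resid 0.0007650266746380609
inner 107 [0.49559388 0.19380459] resid 0.00022712775813002635
scene
n 146 top z 0.1809508126020358 zpct [0.17908855 0.18302967]
outer 43 [0.49656921 0.18959567] resid 0.0023693190714889206
top
index -1 is out of bounds for axis 0 with size 0
  return _methods._mean(a, axis=axis, dtype=dtype,
  ret = ret.dtype.type(ret / rcount)
```

View pics/w3.png

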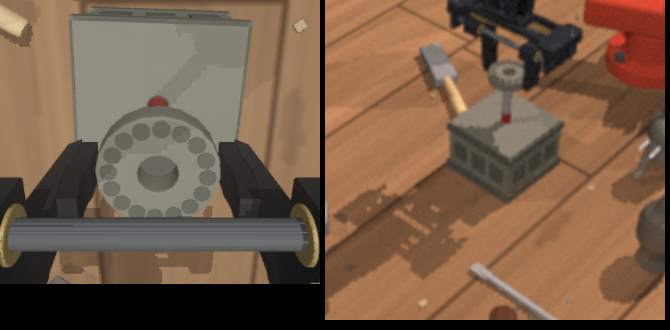

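The wrist crop shows the dowel's red base at about (158,103), just behind the tier rim. The scene crop shows the tier hovering over the dowel.

```bash
python3 - <<'E'
from h import *
for n in('wrist','scene'):
    s=dict(np.load(n+'.npz'));W=pts(s);i=s['img'].astype(int)
    red=(i[...,0]>i[...,1]+40)&(i[...,0]>i[...,2]+40)&(np.hypot(W[...,0]-.495,W[...,1]-.192)<.03)&(W[...,2]>.092)
    m=(np.hypot(W[...,0]-.4955,W[...,1]-.193)<.015)&(W[...,2]>.096)&(W[...,2]<.155)
    for k in(red,m):
        q=W[k]; print(n,len(q), len(q) and (fitc(q,.007),q.min(0),q.max(0)))
    q=W[(abs(W[...,2]-.09)<.003)&(abs(W[...,0]-.495)<.08)&(abs(W[...,1]-.19)<.08)]
    print('plinth',q.min(0),q.max(0))
    e=[np.percentile(q[abs(q[:,1]-y)<.002][:,0],[1,99]) for y in (.22,.235,.24)];print(np.round(e,4))
E
```

```text
wrist 117 (array([0.49528492, 0.19320747]), array([0.48951538, 0.19645081, 0.09211694]), array([0.50172576, 0.20073051, 0.10835805]))
wrist 97 (array([0.49531225, 0.19320899]), array([0.4888485 , 0.19594982, 0.09603565]), array([0.50167919, 0.20064541, 0.10835805]))
plinth [0.43135492 0.13358077 0.08700017] [0.56041438 0.25810016 0.09298968]
[[0.4348 0.5569]
 [0.4356 0.5584]
 [0.4356 0.5581]]
scene 22 (array([0.49526899, 0.1897313 ]), array([0.4899694 , 0.17668233, 0.09220374]), array([0.50196405, 0.19366168, 0.2596924 ]))
scene 66 (array([0.49560308, 0.19091929]), array([0.48901515, 0.18201505, 0.09739773]), array([0.50356821, 0.1954415 , 0.14904992]))
plinth [0.43069187 0.123104   0.08701472] [0.56127876 0.25214426 0.0929946 ]
[[0.4362 0.5586]
 [0.4371 0.5557]
 [0.4358 0.5566]]
```

Emit:
servo_tool:
  translation:
    - [-0.0005,-0.0003,0.005]
    - [0,0,0.007]
    - [0,0,0.007]
    - [0,0,0.007]
    - [0,0,0.007]
    - [0,0,0.006]
    - [0,0,0]
    - [0,0,0]
  turn:
    - [0,0,0]
    - [0,0,0]
    - [0,0,0]
    - [0,0,0]
    - [0,0,0]
    - [0,0,0]
    - [0,0,0]
    - [0,0,0]

```text
clock: 9.72
tool_pos: [0.4953, 0.1933, 0.1298]
eef_rot: [0.707, 0.707, 0.0, 0.0]
contact_force: [-0.6, 0.2, -0.8]
opening: 0.679
finger_force: 15.0
```

```bash
python3 - <<'E'
from h import *
p=st()['tool_pos'];s=snap('wrist');held(s,p,.03)
W=pts(s);m=(np.hypot(W[...,0]-p[0],W[...,1]-p[1])<.009)&(W[...,2]>.14)&(W[...,2]<.155)
q=W[m];print(len(q), len(q) and (fitc(q[q[:,2]<.147],.007) if (q[:,2]<.147).sum()>9 else 0,cv2.minEnclosingCircle(q[:,:2].astype(np.float32))))
E
```

```text
{'clock': np.float64(9.725), 'tool_pos': array([0.4953, 0.1933, 0.1298]), 'eef_rot': array([7.074e-01, 7.068e-01, 1.000e-04, 1.000e-04]), 'contact_force': array([-0.6387,  0.1857, -0.7521]), 'opening': np.float64(0.679), 'finger_force': np.float64(14.9998), 'q': array([-0.2555,  0.7487, -0.3369,  1.9397,  0.4626,  0.5286, -0.9141])}
n 9647 top z 0.1426548931820261 zpct [0.14143877 0.1437383 ]
outer 349 [0.49533965 0.19302019] resid 0.0007695108837068795
inner 163 [0.49521318 0.19145399] resid 0.001181117431537296
800 (array([0.4954122, 0.1928079]), ((0.4951741695404053, 0.19416657090187073), 0.007897313684225082))
```

Emit:
servo_tool:
  translation:
    - [0,0,0.005]
    - [0,0,0.007]
    - [0,0,0.007]
    - [0,0,0.007]
    - [0,0,0.005]
    - [0,0,0.003]
    - [0,0,0.002]
    - [0,0,0]
    - [0,0,0]
  turn:
    - [0,0,0]
    - [0,0,0]
    - [0,0,0]
    - [0,0,0]
    - [0,0,0]
    - [0,0,0]
    - [0,0,0]
    - [0,0,0]
    - [0,0,0]

```text
clock: 10.9
tool_pos: [0.4953, 0.1932, 0.0939]
eef_rot: [0.707, 0.707, 0.0, 0.0]
contact_force: [-0.2, -0.3, -1.0]
opening: 0.681
finger_force: 15.0
```

Emit:
servo_tool:
  translation:
    - [0,0,0.001]
    - [0,0,0]
    - [0,0,0]
  turn:
    - [0,0,0]
    - [0,0,0]
    - [0,0,0]

```text
clock: 11.28
tool_pos: [0.4952, 0.1932, 0.0927]
eef_rot: [0.707, 0.707, 0.0, 0.0]
contact_force: [0.7, 0.8, -1.0]
opening: 0.681
finger_force: 15.0
```

```bash
python3 - <<'E'
from h import *
p=st()['tool_pos'];s=snap('wrist');held(s,p,.03)
E
```

```text
{'clock': np.float64(11.275), 'tool_pos': array([0.4952, 0.1932, 0.0927]), 'eef_rot': array([7.075e-01, 7.067e-01, 0.000e+00, 1.000e-04]), 'contact_force': array([ 0.706 ,  0.7798, -0.9918]), 'opening': np.float64(0.681), 'finger_force': np.float64(14.9998), 'q': array([-0.2856,  0.8087, -0.2884,  1.9601,  0.5014,  0.4426, -0.9485])}
n 8666 top z 0.10534250909562191 zpct [0.10435008 0.10664679]
outer 492 [0.49524323 0.19262929] resid 0.0010503503914115683
```

Emit:
servo_tool:
  translation:
    - [0,0,0.0008]
    - [0,0,0]
    - [0,0,0]
  turn:
    - [0,0,0]
    - [0,0,0]
    - [0,0,0]

```text
clock: 11.7
tool_pos: [0.4952, 0.1932, 0.0926]
eef_rot: [0.707, 0.707, 0.0, 0.0]
contact_force: [-0.9, -0.7, 5.9]
opening: 0.681
finger_force: 15.0
```

Emit:
servo_tool:
  translation:
    - [0,0,0]
    - [0,0,0]
    - [0,0,0]
    - [0,0,0]
    - [0,0,0]
  turn:
    - [0,0,0]
    - [0,0,0]
    - [0,0,0]
    - [0,0,0]
    - [0,0,0]
  grip: 1

```text
clock: 12.32
tool_pos: [0.4952, 0.1932, 0.0918]
eef_rot: [0.707, 0.707, -0.0, 0.0]
contact_force: [-0.3, -0.8, 0.5]
opening: 0.997
finger_force: 0.0
```

Emit:
servo_tool:
  translation:
    - [0,0,-0.01]
    - [0,0,-0.03]
    - [0,0,-0.04]
    - [0,0,-0.02]
    - [0,0,0]
    - [0,0,0]
  turn:
    - [0,0,0]
    - [0,0,0]
    - [0,0,0]
    - [0,0,0]
    - [0,0,0]
    - [0,0,0]

```text
clock: 13.08
tool_pos: [0.4947, 0.1928, 0.1914]
eef_rot: [0.707, 0.707, -0.001, -0.0]
contact_force: [0.4, 0.1, 0.3]
opening: 1.001
finger_force: 0.0
```

```bash
python3 - <<'E'
from h import *
st();s=snap('wrist');held(s,(.4952,.1932,.0926),.03);dowel(s,.11)
E
```

```text
{'clock': np.float64(13.075), 'tool_pos': array([0.4947, 0.1928, 0.1914]), 'eef_rot': array([ 7.075e-01,  7.067e-01, -6.000e-04, -1.000e-04]), 'contact_force': array([0.4368, 0.1042, 0.303 ]), 'opening': np.float64(1.0013), 'finger_force': np.float64(0.0), 'q': array([-0.2091,  0.6564, -0.4078,  1.8908,  0.3976,  0.6757, -0.8568])}
n 3697 top z 0.10519282015101336 zpct [0.10431548 0.10673775]
outer 215 [0.49499186 0.19270273] resid 0.0007150598158387755
inner 105 [0.49504827 0.18515212] resid 0.0038416569710627915
dowel 695 topz 0.14905578966260588 circ ((0.49529412388801575, 0.1929311603307724), 0.007214394398033619) side fit [0.49531429 0.19281644]
```

Emit:
servo_tool:
  translation:
    - [-0.03,-0.003,-0.01]
    - [-0.05,-0.004,0]
    - [-0.05,-0.004,0]
    - [-0.05,-0.004,0]
    - [-0.05,-0.004,0]
    - [-0.05,-0.004,0]
    - [-0.05,-0.004,0]
    - [-0.05,-0.004,0]
    - [-0.045,-0.004,0]
    - [-0.032,-0.003,0]
  turn:
    - [0,0,0]
    - [0,0,0]
    - [0,0,0]
    - [0,0,0]
    - [0,0,0]
    - [0,0,0]
    - [0,0,0]
    - [0,0,0]
    - [0,0,0]
    - [0,0,0]

```text
clock: 14.38
tool_pos: [0.4554, -0.266, 0.2006]
eef_rot: [0.708, 0.706, -0.001, -0.001]
contact_force: [-0.1, -0.5, -0.2]
opening: 0.997
finger_force: 0.0
```

Emit:
servo_tool:
  translation:
    - [0,0,0.03]
    - [0,0,0.03]
    - [0,0,0]
    - [0,0,0]
  turn:
    - [0,0,0]
    - [0,0,0]
    - [0,0,0]
    - [0,0,0]

```text
clock: 14.88
tool_pos: [0.457, -0.2635, 0.1422]
eef_rot: [0.707, 0.707, 0.0, -0.0]
contact_force: [-0.2, -0.5, 0.3]
opening: 1.003
finger_force: 0.0
```

```bash
python3 - <<'E'
from h import *
st();s=snap('wrist');held(s,(.4567,-.2642,.003),.023)
E
```

```text
{'clock': np.float64(14.875), 'tool_pos': array([ 0.457 , -0.2635,  0.1422]), 'eef_rot': array([ 7.073e-01,  7.069e-01,  1.000e-04, -0.000e+00]), 'contact_force': array([-0.1703, -0.4718,  0.3003]), 'opening': np.float64(1.0029), 'finger_force': np.float64(0.0), 'q': array([ 0.6944,  0.736 , -0.4279,  1.9407,  0.5345,  0.5781, -0.0923])}
n 1644 top z 0.014547158131780686 zpct [0.01394704 0.01667759]
outer 143 [ 0.45636403 -0.26448709] resid 0.0007997968431466065
inner 60 [ 0.45625904 -0.26438596] resid 0.00028893075562243416
```

Nearly over it (0.9 mm short in y, 0.7 mm in x).

Emit:
servo_tool:
  translation:
    - [-0.0009,-0.0006,0.03]
    - [0,0,0.035]
    - [0,0,0.035]
    - [0,0,0.02]
    - [0,0,0.012]
    - [0,0,0.007]
    - [0,0,0]
    - [0,0,0]
  turn:
    - [0,0,0]
    - [0,0,0]
    - [0,0,0]
    - [0,0,0]
    - [0,0,0]
    - [0,0,0]
    - [0,0,0]
    - [0,0,0]

```text
clock: 15.92
tool_pos: [0.4566, -0.265, 0.0036]
eef_rot: [0.708, 0.707, 0.0, 0.001]
contact_force: [-0.7, -0.2, -0.5]
opening: 1.001
finger_force: 0.0
```

Emit:
servo_tool:
  translation:
    - [0,0,0]
    - [0,0,0]
    - [0,0,0]
    - [0,0,0]
    - [0,0,0]
    - [0,0,0]
    - [0,0,0]
  turn:
    - [0,0,0]
    - [0,0,0]
    - [0,0,0]
    - [0,0,0]
    - [0,0,0]
    - [0,0,0]
    - [0,0,0]
  grip: 0.35
  grip_force: 15

```text
clock: 16.8
tool_pos: [0.4562, -0.2647, 0.0029]
eef_rot: [0.707, 0.707, 0.0, 0.0]
contact_force: [-0.5, -0.2, 0.3]
opening: 0.516
finger_force: 15.0
```

Emit:
servo_tool:
  translation:
    - [0,0,-0.01]
    - [0,0,-0.035]
    - [0,0,-0.04]
    - [0,0,-0.04]
    - [0,0,-0.04]
    - [0,0,-0.03]
    - [0,0,0]
  turn:
    - [0,0,0]
    - [0,0,0]
    - [0,0,0]
    - [0,0,0]
    - [0,0,0]
    - [0,0,0]
    - [0,0,0]

```text
clock: 17.68
tool_pos: [0.4572, -0.2652, 0.2004]
eef_rot: [0.708, 0.707, 0.001, 0.002]
contact_force: [-1.1, -0.6, -1.7]
opening: 0.517
finger_force: 15.0
```

Emit:
servo_tool:
  translation:
    - [0.03,0.003,0]
    - [0.048,0.004,0]
    - [0.048,0.004,0]
    - [0.048,0.004,0]
    - [0.048,0.004,0]
    - [0.048,0.004,0]
    - [0.048,0.004,0]
    - [0.048,0.004,0]
    - [0.042,0.004,0]
    - [0.022,0.002,0]
  turn:
    - [0,0,0]
    - [0,0,0]
    - [0,0,0]
    - [0,0,0]
    - [0,0,0]
    - [0,0,0]
    - [0,0,0]
    - [0,0,0]
    - [0,0,0]
    - [0,0,0]

```text
clock: 18.92
tool_pos: [0.4926, 0.1679, 0.197]
eef_rot: [0.706, 0.708, -0.0, -0.001]
contact_force: [0.2, -0.4, -0.7]
opening: 0.519
finger_force: 15.0
```

Emit:
servo_tool:
  translation:
    - [0,0,0]
    - [0,0,0]
    - [0,0,0]
  turn:
    - [0,0,0]
    - [0,0,0]
    - [0,0,0]

```text
clock: 19.3
tool_pos: [0.4934, 0.1633, 0.1976]
eef_rot: [0.708, 0.706, -0.001, 0.0]
contact_force: [-0.2, 0.3, -1.0]
opening: 0.52
finger_force: 15.0
```

```bash
python3 - <<'E'
from h import *
p=st()['tool_pos'];s=snap('wrist');held(s,p,.023);dowel(s,.11)
E
```

```text
{'clock': np.float64(19.3), 'tool_pos': array([0.4934, 0.1633, 0.1976]), 'eef_rot': array([ 7.083e-01,  7.059e-01, -8.000e-04,  3.000e-04]), 'contact_force': array([-0.1634,  0.2891, -1.0159]), 'opening': np.float64(0.5202), 'finger_force': np.float64(15.0), 'q': array([-0.142 ,  0.6376, -0.4318,  1.9163,  0.411 ,  0.6764, -0.8279])}
n 5362 top z 0.2099981983040899 zpct [0.20863556 0.21126696]
outer 265 [0.49355587 0.16354799] resid 0.0006236174281738643
inner 106 [0.49336792 0.16365997] resid 0.00020495718123037052
dowel 591 topz 0.14910248514376784 circ ((0.4952860474586487, 0.1929803490638733), 0.007004336453974247) side fit [0.49532322 0.19281431]
```

Emit:
servo_tool:
  translation:
    - [0.015,0.001,0]
    - [0.0145,0.0009,0.01]
    - [0,0,0.018]
    - [0,0,0]
    - [0,0,0]
  turn:
    - [0,0,0]
    - [0,0,0]
    - [0,0,0]
    - [0,0,0]
    - [0,0,0]

```text
clock: 19.98
tool_pos: [0.4955, 0.1954, 0.1699]
eef_rot: [0.707, 0.707, 0.0, -0.0]
contact_force: [0.0, 0.7, 0.1]
opening: 0.518
finger_force: 15.0
```

```bash
python3 - <<'E'
from h import *
p=st()['tool_pos'];s=snap('wrist');held(s,p,.023)
E
```

```text
{'clock': np.float64(19.975), 'tool_pos': array([0.4955, 0.1954, 0.1699]), 'eef_rot': array([ 7.073e-01,  7.069e-01,  1.000e-04, -1.000e-04]), 'contact_force': array([0.0492, 0.7337, 0.1028]), 'opening': np.float64(0.518), 'finger_force': np.float64(14.9999), 'q': array([-0.2179,  0.691 , -0.4021,  1.906 ,  0.4361,  0.631 , -0.8949])}
n 5370 top z 0.1823886648469016 zpct [0.18109587 0.18365042]
outer 270 [0.49563859 0.19567161] resid 0.0006210066992575775
inner 107 [0.49543332 0.19574186] resid 0.000259552645182801
```

Emit:
servo_tool:
  translation:
    - [-0.0027,-0.0002,0]
    - [0,0,0.004]
    - [0,0,0.006]
    - [0,0,0.006]
    - [0,0,0.006]
    - [0,0,0.006]
    - [0,0,0.006]
    - [0,0,0]
    - [0,0,0]
  turn:
    - [0,0,0]
    - [0,0,0]
    - [0,0,0]
    - [0,0,0]
    - [0,0,0]
    - [0,0,0]
    - [0,0,0]
    - [0,0,0]
    - [0,0,0]

```text
clock: 21.15
tool_pos: [0.4954, 0.1922, 0.136]
eef_rot: [0.707, 0.707, 0.0, 0.0]
contact_force: [0.4, 0.1, -0.6]
opening: 0.514
finger_force: 15.0
```

```bash
python3 - <<'E'
from h import *
p=st()['tool_pos'];s=snap('wrist');held(s,p,.023)
E
```

```text
{'clock': np.float64(21.15), 'tool_pos': array([0.4954, 0.1922, 0.136 ]), 'eef_rot': array([7.074e-01, 7.068e-01, 1.000e-04, 1.000e-04]), 'contact_force': array([ 0.3869,  0.1045, -0.582 ]), 'opening': np.float64(0.5136), 'finger_force': np.float64(14.9999), 'q': array([-0.238 ,  0.741 , -0.3624,  1.936 ,  0.4767,  0.5489, -0.9266])}
n 5928 top z 0.14836599189172767 zpct [0.14681681 0.14964928]
outer 261 [0.49546342 0.19242612] resid 0.0006013706590742712
inner 138 [0.49514031 0.19275144] resid 0.0005168924224896827
```

Threaded with no contact; lowering the rest of the way.

Emit:
servo_tool:
  translation:
    - [0.0004,0,0.004]
    - [0,0,0.006]
    - [0,0,0.006]
    - [0,0,0.005]
    - [0,0,0.003]
    - [0,0,0.002]
    - [0,0,0.001]
    - [0,0,0]
    - [0,0,0]
  turn:
    - [0,0,0]
    - [0,0,0]
    - [0,0,0]
    - [0,0,0]
    - [0,0,0]
    - [0,0,0]
    - [0,0,0]
    - [0,0,0]
    - [0,0,0]

```text
clock: 22.32
tool_pos: [0.4954, 0.1925, 0.109]
eef_rot: [0.707, 0.707, 0.0, 0.0]
contact_force: [0.5, 0.6, -0.3]
opening: 0.519
finger_force: 15.0
```

Emit:
servo_tool:
  translation:
    - [0,0,0.001]
    - [0,0,0]
    - [0,0,0]
  turn:
    - [0,0,0]
    - [0,0,0]
    - [0,0,0]

```text
clock: 22.7
tool_pos: [0.4954, 0.1925, 0.108]
eef_rot: [0.707, 0.707, 0.0, 0.0]
contact_force: [0.1, 0.3, -0.1]
opening: 0.517
finger_force: 15.0
```

Emit:
servo_tool:
  translation:
    - [0,0,0.0008]
    - [0,0,0]
    - [0,0,0]
  turn:
    - [0,0,0]
    - [0,0,0]
    - [0,0,0]

```text
clock: 23.08
tool_pos: [0.4954, 0.1925, 0.1078]
eef_rot: [0.707, 0.707, 0.0, 0.0]
contact_force: [-0.7, 0.0, 6.8]
opening: 0.514
finger_force: 15.0
```

Emit:
servo_tool:
  translation:
    - [0,0,0]
    - [0,0,0]
    - [0,0,0]
    - [0,0,0]
    - [0,0,0]
  turn:
    - [0,0,0]
    - [0,0,0]
    - [0,0,0]
    - [0,0,0]
    - [0,0,0]
  grip: 1

```text
clock: 23.7
tool_pos: [0.4953, 0.1925, 0.107]
eef_rot: [0.707, 0.707, -0.0, 0.0]
contact_force: [0.4, 0.2, 1.0]
opening: 0.998
finger_force: 0.0
```

Emit:
servo_tool:
  translation:
    - [0,0,-0.01]
    - [0,0,-0.02]
    - [0,0,-0.03]
    - [0,0,-0.02]
    - [0,0,0]
    - [0,0,0]
  turn:
    - [0,0,0]
    - [0,0,0]
    - [0,0,0]
    - [0,0,0]
    - [0,0,0]
    - [0,0,0]

```text
clock: 24.45
tool_pos: [0.4949, 0.1921, 0.1867]
eef_rot: [0.707, 0.707, -0.0, 0.0]
contact_force: [-0.7, 0.6, -0.5]
opening: 1.005
finger_force: 0.0
```

```bash
python3 - <<'E'
from h import *
st();s=snap('wrist');held(s,(.4954,.1925,.1078),.023);dowel(s,.124);held(s,(.4954,.1925,.0918),.03)
cv2.imwrite('pics/w4.png',s['img'][...,::-1])
E
```

```text
{'clock': np.float64(24.45), 'tool_pos': array([0.4949, 0.1921, 0.1867]), 'eef_rot': array([ 7.075e-01,  7.068e-01, -4.000e-04,  0.000e+00]), 'contact_force': array([-0.6745,  0.6138, -0.4815]), 'opening': np.float64(1.0046), 'finger_force': np.float64(0.0), 'q': array([-0.2   ,  0.6654, -0.4216,  1.8951,  0.4196,  0.6696, -0.8768])}
n 2332 top z 0.11993997531521508 zpct [0.11904159 0.12174707]
outer 177 [0.4952099  0.19276072] resid 0.0007350055896874451
inner 101 [0.49539449 0.18858709] resid 0.0015832222799526518
dowel 598 topz 0.14915618083023482 circ ((0.49513253569602966, 0.1936584860086441), 0.0072083743289113045) side fit [0.49530727 0.19279867]
n 1404 top z 0.1062616805586655 zpct [0.10429872 0.1068888 ]
outer 331 [0.49508417 0.19168233] resid 0.0016792738543960524
```

View pics/w4.png

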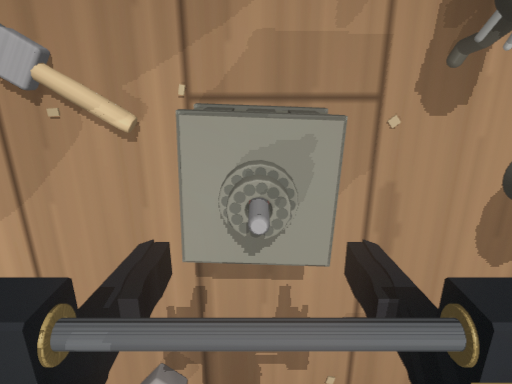

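The view shows both tiers stacked concentrically round the dowel, with its tip at (259,225). Now I'll grip the dowel.

Emit:
servo_tool:
  translation:
    - [0.0004,0.0002,0.015]
    - [0,0,0.02]
    - [0,0,0.015]
    - [0,0,0.009]
    - [0,0,0.003]
    - [0,0,0]
    - [0,0,0]
    - [0,0,0]
  turn:
    - [0,0,0]
    - [0,0,0]
    - [0,0,0]
    - [0,0,0]
    - [0,0,0]
    - [0,0,0]
    - [0,0,0]
    - [0,0,0]

```text
clock: 25.5
tool_pos: [0.4958, 0.193, 0.1255]
eef_rot: [0.707, 0.707, 0.0, 0.0]
contact_force: [-0.3, -0.1, -1.0]
opening: 1.0
finger_force: 0.0
```

Emit:
servo_tool:
  translation:
    - [0,-0.0004,0.001]
    - [0,0,0]
    - [0,0,0]
  turn:
    - [0,0,0]
    - [0,0,0]
    - [0,0,0]

```text
clock: 25.88
tool_pos: [0.4951, 0.1929, 0.1241]
eef_rot: [0.707, 0.707, 0.0, 0.0]
contact_force: [0.6, 0.9, -0.2]
opening: 1.0
finger_force: 0.0
```

Emit:
servo_tool:
  translation:
    - [0,0,0]
    - [0,0,0]
    - [0,0,0]
    - [0,0,0]
    - [0,0,0]
    - [0,0,0]
    - [0,0,0]
    - [0,0,0]
    - [0,0,0]
    - [0,0,0]
  turn:
    - [0,0,0]
    - [0,0,0]
    - [0,0,0]
    - [0,0,0]
    - [0,0,0]
    - [0,0,0]
    - [0,0,0]
    - [0,0,0]
    - [0,0,0]
    - [0,0,0]
  grip: 0
  grip_force: 20

```text
clock: 27.12
tool_pos: [0.4951, 0.1929, 0.1241]
eef_rot: [0.707, 0.707, 0.0, 0.0]
contact_force: [0.5, -0.2, -0.0]
opening: 0.148
finger_force: 20.0
```

Emit:
servo_tool:
  translation:
    - [0,0,-0.002]
    - [0,0,-0.003]
    - [0,0,-0.003]
    - [0,0,-0.003]
    - [0,0,-0.003]
    - [0,0,0]
  turn:
    - [0,0,0]
    - [0,0,0]
    - [0,0,0]
    - [0,0,0]
    - [0,0,0]
    - [0,0,0]

```text
clock: 27.88
tool_pos: [0.4952, 0.1929, 0.1384]
eef_rot: [0.707, 0.707, 0.0, 0.0]
contact_force: [0.5, 0.1, -1.2]
opening: 0.15
finger_force: 20.0
```

Emit:
servo_tool:
  translation:
    - [0,0,-0.003]
    - [0,0,-0.003]
    - [0,0,-0.003]
    - [0,0,-0.003]
    - [0,0,-0.003]
    - [0,0,-0.003]
    - [0,0,-0.003]
    - [0,0,-0.003]
    - [0,0,-0.003]
    - [0,0,-0.001]
  turn:
    - [0,0,0]
    - [0,0,0]
    - [0,0,0]
    - [0,0,0]
    - [0,0,0]
    - [0,0,0]
    - [0,0,0]
    - [0,0,0]
    - [0,0,0]
    - [0,0,0]

```text
clock: 29.12
tool_pos: [0.4952, 0.1929, 0.1663]
eef_rot: [0.707, 0.707, 0.0, 0.0]
contact_force: [0.2, -0.4, -1.2]
opening: 0.152
finger_force: 20.0
```

Emit:
servo_tool:
  translation:
    - [0,0,0]
    - [0,0,0]
    - [0,0,0]
    - [0,0,0]
    - [0,0,0]
  turn:
    - [0,0,0]
    - [0,0,0]
    - [0,0,0]
    - [0,0,0]
    - [0,0,0]

```text
clock: 29.75
tool_pos: [0.495, 0.1929, 0.1661]
eef_rot: [0.707, 0.707, -0.0, 0.0]
contact_force: [0.7, -0.5, -1.9]
opening: 0.151
finger_force: 20.0
```

```bash
python3 - <<'E'
from h import *
st();s=snap('wrist');b=snap('scene')
W=pts(b)[110:200,240:330]; 
a=s['img'][100:384,100:420,::-1];b=cv2.resize(b['img'][110:200,240:330,::-1],None,fx=4,fy=4,interpolation=cv2.INTER_CUBIC)
o=np.zeros((360,690,3),np.uint8);o[:284,:320]=a;o[:360,325:685]=b
cv2.imwrite('pics/w5.png',o)
E
```

```text
{'clock': np.float64(29.75), 'tool_pos': array([0.495 , 0.1929, 0.1661]), 'eef_rot': array([ 7.074e-01,  7.068e-01, -1.000e-04,  0.000e+00]), 'contact_force': array([ 0.7454, -0.5049, -1.9171]), 'opening': np.float64(0.1507), 'finger_force': np.float64(19.9991), 'q': array([-0.215 ,  0.6957, -0.4007,  1.9129,  0.4444,  0.6208, -0.8998])}
```

View pics/w5.png

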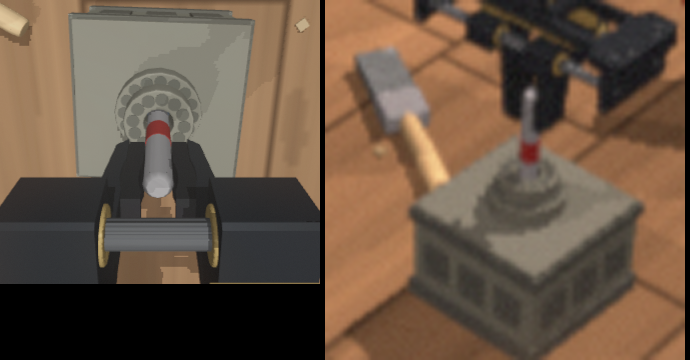

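The view shows the red band wholly above the small tier (at about (158,130) in the wrist crop) and no blue. Both tiers are still seated, the draw is 42 mm, and there's little side load, so I'm handing in.

```bash
python3 -c "
from h import *
print(r.finish_job())"
```

```text
the job is handed in; nothing more can be done
None
```

Both tiers are home on the plinth and the dowel is held drawn up about 42 mm, with the whole red band showing and no blue; I handed the job in at about 30 s, but no verdict came back.

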